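Slide the salt shakers into the collating rack

ROBOT

A 6-joint arm with a two-finger parallel gripper is mounted at the origin on a cart in front of the work surface, level with it; the furniture and walls round the work are solid. World frame = base frame: x ahead of the robot, y to its left, z up, the work surface at z = 0. Lengths are in m, angles in rad, forces in N, time in s.
With the tool pointing down it reaches from about 0.425 to 0.95 m from the base axis. Payload 3.5 kg.
Tool frame: the origin (TCP) lies on the centre line of the jaws, within the pads' length; the fingertips stand 14 mm ahead of it and the grasp point (between the pads) lies 5 mm behind it (ctrl.tip_reach is the distance from the TCP to the fingertips, in m); z points along the fingers, y is the line along which they close (so a half turn about z gives the same grasp; the last joint's range is limited). The gripper opens to 85 mm and grips with 20 to 120 N. Pads are 22 mm wide; open, the fingers measure 114 mm over their backs; the gripper's body (76 mm by 85 mm) begins 54 mm behind the grasp point. The pads swing forward as they close: fully open they stand 13 mm farther back than shut.
Start: joints at [-1.363, 0.286, 1.577, -0, 1.279, -0.15], TCP at [0.236, -0.632, 0.245] pointing down, gripper open.
Joint ranges: [-2.77, 2.77], [-0.9, 2.22], [0.21, 2.48], [-1.53, 4.67], [0.24, 2.81], [-2.84, 2.84]. Speed limits (rad/s): [2.79, 2.79, 3.14, 3.14, 3.14, 3.14].

INTERFACE

Orientations are given as a unit quaternion [x, y, z, w].
In Python, from plant import get_state, imaging, workorder, ctrl gives the robot as it stands. The module is installed in compiled form; this text tells all that it offers.
- The arm moves only by the shell command python3 -m jog 'ROWS' [FORCE]. ROWS is JSON, a list of rows, each a list of 7 numbers: the closure, from 0 (fully open) to 1 (shut), then the shift along the tool's x, y, z in mm, then the turn, a rotation vector about the tool's x, y, z in rad. In form: [[gripper, tx, ty, tz, ax, ay, az], ...]. A call has 1 to 12 rows; each row is the pose to reach, as a shift and turn from the pose commanded when the call began, along the tool's axes at that moment; what a row does not reach only later rows make up. A row lasts 1/10 s, in which the tool goes at most 50 mm and 8.59 degrees, less where a joint would pass 70% of its speed; a pose out of reach is approached as far as the arm can. A call with a gripper value outside its range is refused whole. The fingers move at their own pace and stop on an object; FORCE is the grip in N (left out, the last holds). Time passes only in rows, so rows that repeat a pose let the fingers close. It gives the time, the measured TCP pose, the force, the opening and the grip force at its end, in the units of the state.
- get_state(): the state, without advancing time (a new reading comes with each control period).
- imaging.read_camera(name): name is "scene" or "top" or "wrist"; returns a dict with "image" (400x640x3 uint8, blue, green, red), "fx", "fy", "cx", "cy" (pixels), "R" (3x3) and "t" (3): a world point X has camera coordinates R X + t; the wrist camera has in their place "tool_from_camera" (4x4, takes a point from camera to tool coordinates, whose origin is the TCP and whose axes are the flange's). Camera axes: x right, y down, z forward; pixel columns grow to the right and rows downward; lengths in m; the calibration is good to about 2 mm. A picture is of the moment at which its call begins: read the wrist's pose just before it. There is no depth.
- workorder.sign_off(): hands the job in; it is judged then, once.
The state is a dict: "time": time; "qpos": joint angles; "dq": joint speeds; "joint_efforts": joint torques, N m; "eef_pos": TCP position; "tcp_rot": TCP orientation; "contact_force": force on the tool from outside, world axes, zero at the start; "wrist_torque": the same for the moment, N m; "opening": opening from 0.0 (shut) to 1.0 (fully open); "finger_force": force on a finger pad.
Only numpy, scipy, OpenCV 4.12 (cv2) and the standard library are available. Lean on these libraries where they do the work, as an engineer would, in place of code of your own. Each camera call takes 0.05 s, during which the arm holds its last target. There are 200 camera calls.

TASK

Complete the table set in the low wooden rack on the bench: gently push the two loose glass salt shakers, low on the glass so that they slide upright, into the two narrow bays at the ends of the rack, one in each bay, right back against the rail. Do not pick them up or tip them over, and leave the ramekin, the cup and the marker where they are.

Things in the scene. Friction and masses are not known exactly. Their poses are not given: they have to be found in the camera images.
- rack: Low fixed wooden rack without floor. Rail 212 mm long, 16 thick, 22 high; from it four fins, 10 thick, 22 high, reach 20 mm towards the robot, centred at y = -101, -47, 47, 101 mm. Between them: two narrow bays 44 mm wide and a middle nest 84 mm wide. Origin: middle of the rail's front face at bench level; x points into the rail (away from the robot, within 0.2 rad), y left along it.
- bay_left (a point): Where a shaker's underside centre stands when seated in the left narrow bay: in the rack's frame x = -13.5 mm, y = +74 mm, bench level. The shaker then touches the rail and sticks 7 mm out past the fins.
- bay_right (a point): The same point of the right narrow bay: in the rack's frame x = -13.5 mm, y = -74 mm, bench level.
- shaker_l: Glass salt shaker with domed chrome cap, upright, loose: 27 mm diameter, 74 mm tall, straight-sided up to 57 mm, about 55 g (varies). Origin at the centre of its underside, z up; its yaw means nothing. It slides when pushed 5 to 15 mm above the bench and can topple when pushed higher. It starts as the left of the two (larger y).
- shaker_r: Glass salt shaker with domed chrome cap, upright, loose: 27 mm diameter, 74 mm tall, straight-sided up to 57 mm, about 55 g (varies). Origin at the centre of its underside, z up; its yaw means nothing. It slides when pushed 5 to 15 mm above the bench and can topple when pushed higher. It starts as the right of the two (smaller y).
- ramekin: White ramekin, 68 mm diameter, 36 mm tall, loose, standing in the wide middle nest of the rack. Origin at the centre of its underside. Leave it there.
- cup: Pale green cup, 70 mm diameter (92 mm with its handle), 50 mm tall, loose, upright to the right of the work. Origin near the centre of its underside. Leave it.
- marker: Marker pen, 126 x 18 x 20 mm, loose, lying on the bench to the left of the work. Origin at the middle of its underside, x along the pen. Leave it.
Things that resemble listed ones, but are neither listed nor needed, are in the scene too. Leave any orange or red look-alike of the shaker_r alone.

How it is judged:
By the outcome, as a careful person would: the job done as asked, in the order asked, and still so for the second after the job is handed in, with the robot touching nothing.
It also fails if it takes over 67 s, if anything falls off the work surface, if the arm or the gripper's body presses on something with over 40 N, if the wrist force passes 120 N, or if a joint passes its speed limit or range.

## Working session

There is one attempt and no reset: what is moved stays moved. The work goes in short steps, Python scripts to look and compute and a shell command to move; the robot and the scene stay as the last step left them, time stands still between calls to the robot, and variables do not carry over. Pictures are saved under pics/ and viewed, at most 10 in all, crops included, and the job is handed in when it is done.

```bash
mkdir -p pics
python3 - <<'E'
from plant import get_state, imaging, ctrl
import cv2,numpy as np
s=get_state();print(s['time'],s['eef_pos'],s['tcp_rot'],s['opening'],ctrl.tip_reach)
for n in('scene','top'):
    c=imaging.read_camera(n);cv2.imwrite(f'pics/{n}0.png',c['image'])
    print(n,c['fx'],c['cx'],c['cy'],np.round(c['R'],3).tolist(),np.round(c['t'],3).tolist())
E
```

```text
0.0 [ 0.23627334 -0.63163608  0.24394695] [ 9.84042913e-01  1.77927437e-01 -4.16495819e-05 -1.17125950e-03] 1.0026861190972922 0.014
scene 506.1021193112282 316.9441497656148 201.49125869702007 [[-0.652, -0.759, 0.001], [-0.467, 0.4, -0.789], [0.598, -0.514, -0.615]] [0.33, 0.308, 0.814]
top 453.4067744187638 319.36118929517767 201.59661248026052 [[-0.028, -1.0, -0.0], [-0.99, 0.028, -0.136], [0.136, -0.004, -0.991]] [-0.039, 0.555, 1.106]
```

View pics/top0.png

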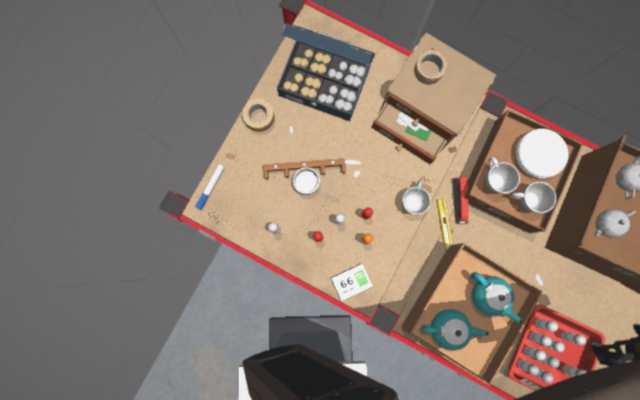

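View pics/scene0.png

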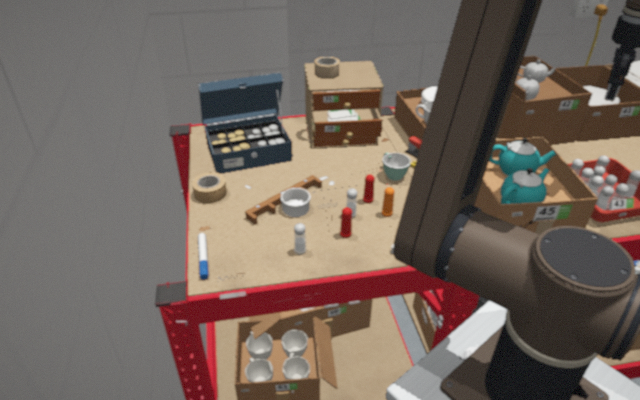

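Top view: loose shakers at about (273,228) and (340,218), the rack from (263,170) to (346,163), and the ramekin at (306,181). Red and orange look-alikes are at (318,237), (368,213) and (368,239).

```bash
cat > h.py <<'E'
import cv2,numpy as np
from plant import get_state, imaging
from scipy.spatial.transform import Rotation as Ro
def ray(c,u,v):
    d=np.array([(u-c['cx'])/c['fx'],(v-c['cy'])/c['fy'],1.])
    if 'R' in c and c['R'] is not None: R,t=np.array(c['R']),np.array(c['t']); return -R.T@t, R.T@d
    T=c['W']; return T[:3,3],T[:3,:3]@d
def on(c,u,v,z):
    o,d=ray(c,u,v); return o+d*(z-o[2])/d[2]
def tri(c1,p1,c2,p2):
    o,d=ray(c1,*p1);q,e=ray(c2,*p2)
    s=np.linalg.lstsq(np.c_[d,-e],q-o,rcond=None)[0]
    a,b=o+d*s[0],q+e*s[1]; return (a+b)/2,np.linalg.norm(a-b)
def wrist():
    s=get_state();c=dict(imaging.read_camera('wrist'))
    T=np.eye(4);T[:3,:3]=Ro.from_quat(s['tcp_rot']).as_matrix();T[:3,3]=s['eef_pos']
    c['W']=T@np.array(c['tool_from_camera']);c.pop('R',None);return c,s
def proj(c,X):
    if 'R' in c: p=np.array(c['R'])@X+c['t']
    else: p=np.linalg.inv(c['W'])@np.r_[X,1]
    return np.array([p[0]/p[2]*c['fx']+c['cx'],p[1]/p[2]*c['fy']+c['cy']])
E
python3 - <<'E'
from h import *
t=imaging.read_camera('top');s=imaging.read_camera('scene')
a=cv2.resize(t['image'][150:260,250:390],None,fx=5,fy=5,interpolation=cv2.INTER_CUBIC)
b=cv2.resize(s['image'][165:265,240:400],None,fx=4,fy=4,interpolation=cv2.INTER_CUBIC)
cv2.imwrite('pics/a.png',a);cv2.imwrite('pics/b.png',b)
for n,p,q in(('l',(273,228),(300,229)),('r',(340,218),(352,192)),('red',(318,237),(347,212)),('red2',(368,213),(370,179))):
    print(n,tri(t,p,s,q),on(t,*p,.07))
for p in((263,170),(346,163)):print(on(t,*p,.022))
c,st=wrist();print(np.round(c['tool_from_camera'],3).tolist(),c['fx'],c['cx'],c['cy'])
E
```

```text
l (array([0.48874832, 0.06119414, 0.0602933 ]), np.float64(0.0007823514976030687)) [0.48767995 0.05994048 0.07      ]
r (array([ 0.50814307, -0.10415591,  0.06343928]), np.float64(4.118490538217038e-05)) [ 0.50750494 -0.10382376  0.07      ]
red (array([ 0.46382882, -0.04826138,  0.06260626]), np.float64(0.0017864461241941727)) [ 0.46273676 -0.04887878  0.07      ]
red2 (array([ 0.51913861, -0.17333533,  0.06111566]), np.float64(0.0008807197016334201)) [ 0.51784125 -0.17264174  0.07      ]
[0.64239399 0.08843698 0.022     ]
[ 0.65480848 -0.12660158  0.022     ]
[[-0.0, -0.965, -0.263, 0.066], [1.0, -0.0, -0.001, 0.001], [0.001, -0.263, 0.965, -0.128], [0.0, 0.0, 0.0, 1.0]] 337.9926280949345 322.8704130378507 202.96453630598063
```

View pics/a.png

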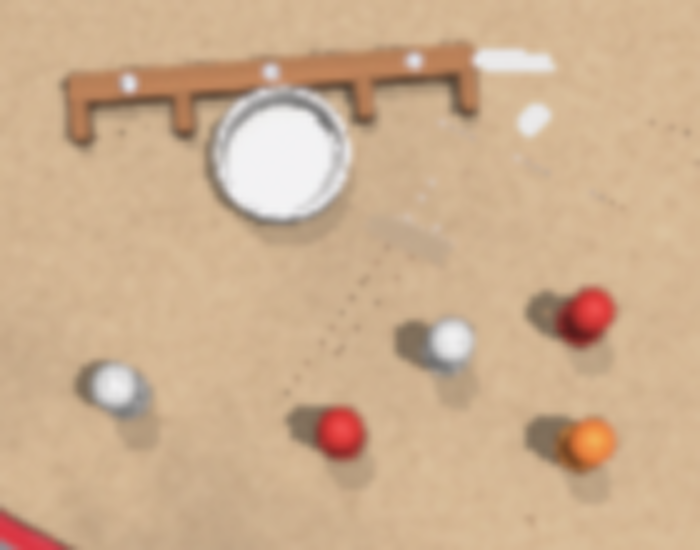

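View pics/b.png

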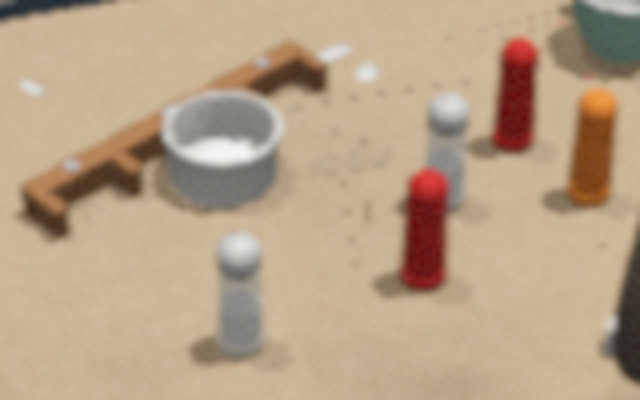

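Crops: rack fin tips at crop pixels (82,142), (184,135), (365,121) and (469,112), with the ramekin in the nest. The clear shakers have caps at (115,385) and (452,340); a red one stands between them at (340,432). I'll compute the rack pose and the move to a close look.

```bash
cat >> h.py <<'E'
def rows(target,yaw,tilt=0.,st=None):
    "shift mm / rotvec in tool axes to reach TCP target, tool x at yaw, tool z down, tips leading by tilt"
    st=st or get_state();R=Ro.from_quat(st['tcp_rot'])
    x=np.array([np.cos(yaw),np.sin(yaw),0]);z=np.array([0,0,-1.])
    D=Ro.from_matrix(np.c_[x,np.cross(z,x),z])*Ro.from_rotvec([0,tilt,0])
    return np.round(R.inv().apply(np.array(target)-st['eef_pos'])*1e3,1),np.round((R.inv()*D).as_rotvec(),3)
def rack(P):
    "P: fin tip xy from left to right (rack x=-20)"
    ry=np.array([101,47,-47,-101])/1e3;m=np.array(P)[:,:2].mean(0)
    y=(np.array(P)[:,:2]-m).T@ry;L=np.linalg.norm(y)/(ry@ry);y/=np.linalg.norm(y)
    x=np.array([y[1],-y[0]]);o=m+.020*x
    return o,np.arctan2(x[1],x[0]),L,o-.0135*x+.074*y,o-.0135*x-.074*y
E
python3 - <<'E'
from h import *
t=imaging.read_camera('top')
print(rack([on(t,u/5+250,v/5+150,.022) for u,v in((82,142),(184,135),(365,121),(469,112))]))
print(rows([.58,-.02,.22],.06))
E
```

```text
(array([ 0.64485595, -0.01874052]), np.float64(0.050506984613691755), np.float64(0.9920089390056204), array([0.62763724, 0.05448356]), array([ 0.6351091 , -0.09332771]))
(array([ 536.2, -452.9,   25.3]), array([-0.001, -0.   ,  0.298]))
```

```bash
python3 -m jog '[[0.85,0,0,-40,0,0,0],[0.85,40,-34,-40,0,0,0.1],[0.85,536,-453,-40,0,0,0.3],[0.85,536,-453,-40,0,0,0.3],[0.85,536,-453,-40,0,0,0.3],[0.85,536,-453,-40,0,0,0.3],[0.85,536,-453,-40,0,0,0.3],[0.85,536,-453,-40,0,0,0.3],[0.85,536,-453,-40,0,0,0.3],[0.85,536,-453,-40,0,0,0.3],[0.85,536,-453,-40,0,0,0.3],[0.85,536,-453,-40,0,0,0.3]]' 20; python3 -c "
from h import *
print(rows([.58,-.02,.22],.055))"
```

```text
time: 1.5
eef_pos: [0.5061, -0.1506, 0.2857]
tcp_rot: [1.0, 0.029, 0.0, 0.0]
contact_force: [1.2, -0.4, -0.3]
opening: 0.154
finger_force: 0.0
(array([  81.2, -126.2,   65.7]), array([ 0.001, -0.001,  0.003]))
```

```bash
python3 -m jog '[[0.84,81,-126,66,0,0,0],[0.84,81,-126,66,0,0,0],[0.84,81,-126,66,0,0,0],[0.84,81,-126,66,0,0,0],[0.84,81,-126,66,0,0,0],[0.84,81,-126,66,0,0,0],[0.84,81,-126,66,0,0,0]]'
python3 - <<'E'
from h import *
c,s=wrist();cv2.imwrite('pics/w1.png',c['image']);np.save('w1.npy',c['W']);print(s['eef_pos'])
E
```

```text
time: 2.2
eef_pos: [0.5793, -0.0236, 0.2206]
tcp_rot: [1.0, 0.028, 0.001, 0.0]
contact_force: [0.1, -0.7, 0.0]
opening: 0.159
finger_force: 0.0
[ 0.57928524 -0.02359662  0.22061658]
```

View pics/w1.png

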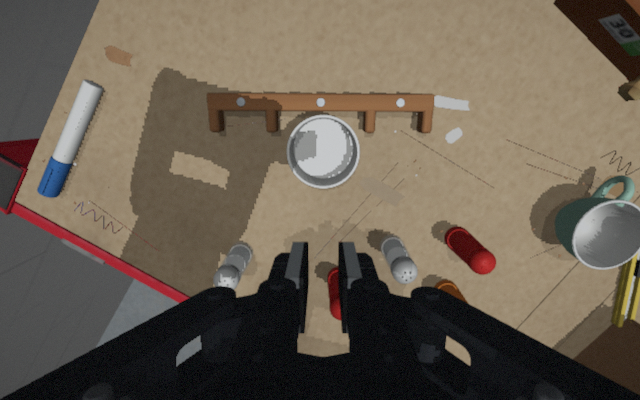

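Wrist view: rack fin tips at about (217,131), (272,130), (370,131) and (425,131); the left shaker stands at (235,260) and the right at (397,255), with the red one at (338,290) between. I'll enlarge this for precise points.

Run:
```python
import cv2
i=cv2.imread('pics/w1.png')[88:298,200:450]
cv2.imwrite('pics/w1c.png',cv2.convertScaleAbs(cv2.resize(i,None,fx=2.8,fy=2.8,interpolation=cv2.INTER_CUBIC),alpha=1.6,beta=15))
```

```text
(no output)
```

View pics/w1c.png

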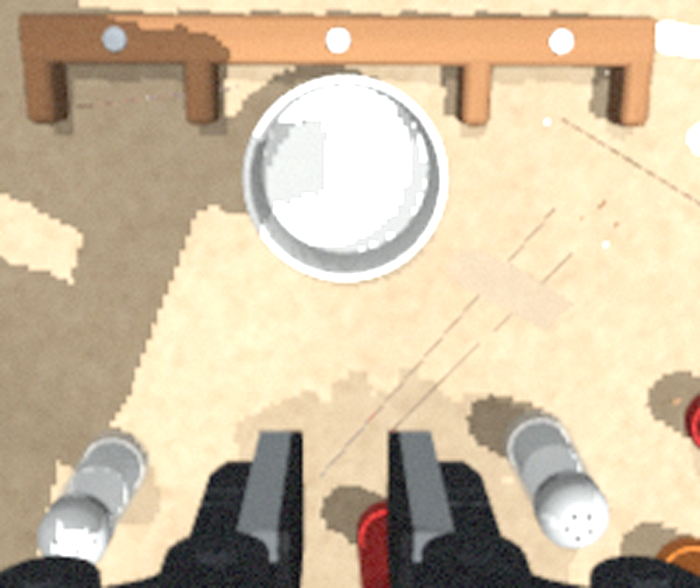

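Run:
```python
from h import *
c,s=wrist();c['W']=np.load('w1.npy')
f=lambda u,v,z:on(c,u/2.8+200,v/2.8+88,z)
print(rack([f(u,122,.022) for u in(44,202,475,630)]))
print('L',f(113,466,0),f(75,525,.066),'R',f(546,444,0),f(572,510,.066),'ram',f(346,178,.036))
t=imaging.read_camera('top')
for n,uw,ut in(('finL',(44,122),(82,142)),('finR',(630,122),(469,112)),('capL',(75,530),(115,385)),('capR',(572,510),(452,340))):
    print(n,tri(c,(uw[0]/2.8+200,uw[1]/2.8+88),t,(ut[0]/5+250,ut[1]/5+150)))
```

```text
(array([ 0.6474356 , -0.01890612]), np.float64(0.05570327021803638), np.float64(0.9823755339647913), array([0.62983662, 0.0542275 ]), array([ 0.63807645, -0.09354295]))
L [0.48716568 0.06219113 0.        ] [0.4954825  0.05910393 0.066     ] R [ 0.50610065 -0.10899201  0.        ] [ 0.50991617 -0.10342275  0.066     ] ram [ 0.61037252 -0.02373591  0.036     ]
finL (array([0.62135786, 0.08079915, 0.01626455]), np.float64(0.0005455554042021841))
finR (array([ 0.63227847, -0.12091569,  0.01363557]), np.float64(0.0010770806699452724))
capL (array([0.49086192, 0.06073066, 0.06073992]), np.float64(0.0002123417639865447))
capR (array([ 0.5081377 , -0.10488473,  0.0620595 ]), np.float64(0.0006643774095442407))
```

```bash
python3 -c "
from h import *
print(rows([.4425,.0595,.13],.054,.06))"
```

```text
(array([-132. ,  -90.5,   90.1]), array([0.001, 0.058, 0.002]))
```

```bash
python3 -m jog '[[0.84,-132,-90.5,0,0,0.058,0.002],[0.84,-132,-90.5,0,0,0.058,0.002],[0.84,-132,-90.5,0,0,0.058,0.002],[0.84,-132,-90.5,0,0,0.058,0.002],[0.84,-132,-90.5,90,0,0.058,0.002],[0.84,-132,-90.5,90,0,0.058,0.002],[0.84,-132,-90.5,90,0,0.058,0.002],[0.84,-132,-90.5,90,0,0.058,0.002]]'; python3 -c "
from h import *
print(rows([.4425,.0595,.022],.054,.06))"
```

```text
time: 3.15
eef_pos: [0.4427, 0.0601, 0.13]
tcp_rot: [0.999, 0.027, 0.029, -0.001]
contact_force: [0.8, -1.2, 0.7]
opening: 0.158
finger_force: 0.0
(array([ -6.4,   0.6, 107.8]), array([-0.   ,  0.002,  0.001]))
```

```bash
python3 -m jog '[[0.84,-3,0.5,50,0,0,0],[0.84,-5,0.5,85,0,0,0],[0.84,-6.4,0.5,108,0,0,0],[0.84,-6.4,0.5,108,0,0,0],[0.84,-6.4,0.5,108,0,0,0]]'
python3 - <<'E'
from h import *
c,s=wrist();cv2.imwrite('pics/w2.png',c['image']);print(s['eef_pos'],s['contact_force'])
print(proj(c,[.490,.0605,0]),proj(c,[.490,.0605,.057]))
p=[.490,.0605]
E
```

```text
time: 3.65
eef_pos: [0.4445, 0.0597, 0.0234]
tcp_rot: [0.999, 0.028, 0.031, -0.001]
contact_force: [-0.4, 0.3, -0.4]
opening: 0.161
finger_force: 0.0
[0.44451854 0.05969995 0.02344294] [-0.43879811  0.34006286 -0.42410688]
[324.10969252 162.6436402 ] [324.82657953 179.28489564]
```

View pics/w2.png

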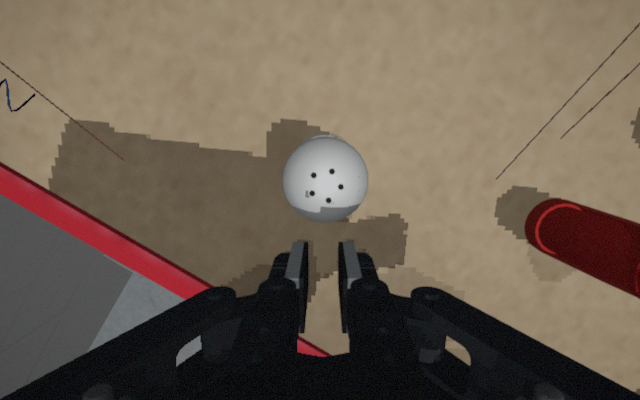

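The shaker sits centred ahead of the fingertips (326,180, against a finger centre of 324). Now the slow push.

```bash
python3 -c "
from h import *
print(rows([.54,.056,.0225],.054,.06))"; python3 -m jog '[[0.84,6,0.5,0.4,0,0,0],[0.84,12,1,0.8,0,0,0],[0.84,18,1.5,1.2,0,0,0],[0.84,23,2,1.5,0,0,0],[0.84,28,2.5,1.8,0,0,0],[0.84,33,3,2.1,0,0,0],[0.84,38,3.5,2.4,0,0,0],[0.84,44,4,2.8,0,0,0],[0.84,50,4.7,3.1,0,0,0],[0.84,56,5.3,3.5,0,0,0],[0.84,62,5.9,3.9,0,0,0],[0.84,68,6.5,4.2,0,0,0]]'; python3 -c "
from h import *
print(rows([.598,.0538,.0225],.054,.06))"
```

```text
(array([94.5,  9. ,  7.4]), array([ 0.001, -0.003,  0.002]))
time: 4.9
eef_pos: [0.5109, 0.0574, 0.0208]
tcp_rot: [0.999, 0.028, 0.029, -0.001]
contact_force: [-0.7, -0.3, -0.4]
opening: 0.158
finger_force: 0.2
(array([86.7,  8.5,  3.4]), array([-0.   ,  0.002,  0.002]))
```

```bash
python3 -m jog '[[0.84,7,0.7,0.3,0,0,0],[0.84,14,1.4,0.6,0,0,0],[0.84,21,2.1,0.8,0,0,0],[0.84,28,2.8,1.1,0,0,0],[0.84,35,3.5,1.4,0,0,0],[0.84,42,4.2,1.7,0,0,0],[0.84,49,4.9,2,0,0,0],[0.84,56,5.6,2.3,0,0,0],[0.84,63,6.3,2.6,0,0,0],[0.84,70,7,2.8,0,0,0],[0.84,74,7.4,3,0,0,0],[0.84,74,7.4,3,0,0,0]]'
python3 - <<'E'
from h import *
c,s=wrist();cv2.imwrite('pics/w3.png',c['image']);print(s['eef_pos'],s['contact_force'])
print(rows([.6065,.0533,.022],.054,.06),proj(c,[.629,.0545,.06]))
E
```

```text
time: 6.1
eef_pos: [0.5855, 0.0541, 0.0224]
tcp_rot: [0.999, 0.028, 0.029, -0.001]
contact_force: [-0.1, -1.1, 0.4]
opening: 0.164
finger_force: 0.1
[0.58551401 0.05409011 0.02239992] [-0.08608671 -1.08664009  0.35513586]
(array([21.4,  2. ,  1.4]), array([-0.   ,  0.002,  0.002])) [325.87818034 188.75965873]
```

View pics/w3.png

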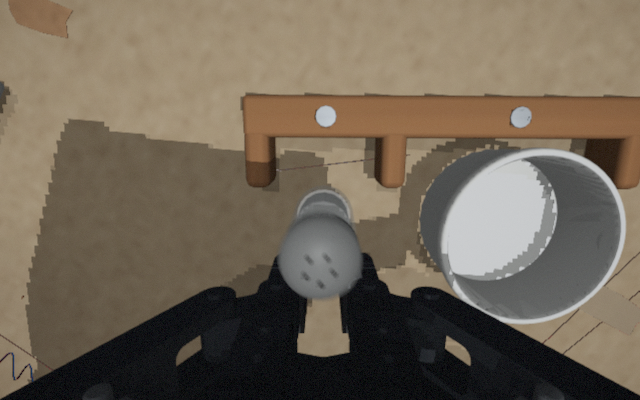

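Left shaker is nested between the fingertips, cap at (320,255). It lines up with the bay centre at about column 325 between fins at 260 and 391, and the ramekin is untouched.

```bash
python3 - <<'E'
from h import *
c,s=wrist();print(proj(c,[.608,.0545,0]),proj(c,[.608,.0545,.066]))
E
python3 -m jog '[[0.84,5,0.5,0.3,0,0,0],[0.84,10,1,0.6,0,0,0],[0.84,14,1.4,0.9,0,0,0],[0.84,16,1.6,1,0,0,0],[0.84,18,1.8,1.1,0,0,0],[0.84,18,1.8,1.1,0,0,0]]'
python3 -m jog '[[0.84,1,0.1,0,0,0,0],[0.84,1.5,0.1,0,0,0,0],[0.84,2,0.2,0,0,0,0],[0.84,2,0.2,0,0,0,0]]'
```

```text
[322.42549125 210.80549126] [322.00705468 265.35629336]
time: 6.8
eef_pos: [0.6031, 0.0534, 0.0222]
tcp_rot: [0.999, 0.028, 0.029, -0.001]
contact_force: [0.2, -1.1, -0.5]
opening: 0.16
finger_force: 0.1
time: 7.2
eef_pos: [0.6049, 0.0533, 0.0223]
tcp_rot: [0.999, 0.028, 0.029, -0.001]
contact_force: [0.3, -0.2, 0.5]
opening: 0.159
finger_force: 0.1
```

```bash
for i in 1 2 3; do python3 -m jog '[[0.84,0.5,0,0,0,0,0],[0.84,1,0,0.1,0,0,0],[0.84,1,0,0.1,0,0,0]]' | grep -E 'eef|contact'; done
python3 - <<'E'
from h import *
c,s=wrist();cv2.imwrite('pics/w4.png',c['image'][80:300,180:480].repeat(2,0).repeat(2,1))
E
```

```text
eef_pos: [0.6059, 0.0534, 0.0222]
contact_force: [0.2, 0.5, -1.3]
eef_pos: [0.6069, 0.0534, 0.0222]
contact_force: [0.2, 0.0, 0.0]
eef_pos: [0.6076, 0.0535, 0.022]
contact_force: [-1.7, -0.8, -0.2]
```

View pics/w4.png

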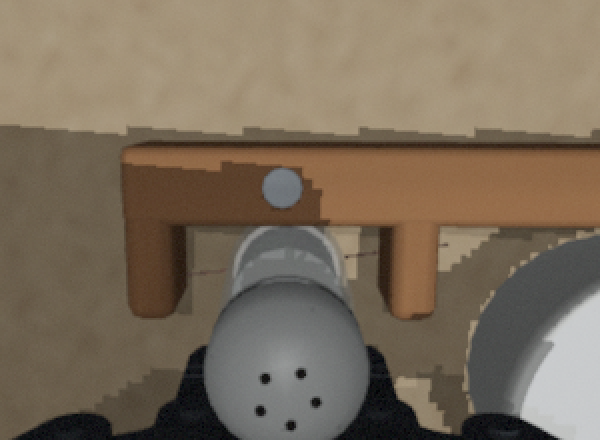

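The shaker is in the bay with its base at the rail (crop y≈225), centred between the fins. One more small nudge to confirm by force.

```bash
for i in 1 2; do python3 -m jog '[[0.84,0.5,0,0,0,0,0],[0.84,0.8,0,0,0,0,0],[0.84,0.8,0,0,0,0,0]]' | grep -E 'eef|contact'; done
```

```text
eef_pos: [0.6079, 0.0535, 0.0219]
contact_force: [-4.0, 0.1, 2.8]
eef_pos: [0.608, 0.0536, 0.0218]
contact_force: [-5.2, -1.1, 3.8]
```

```bash
python3 -m jog '[[0.84,-4,0,-0.2,0,0,0],[0.84,-12,0,-0.7,0,0,0],[0.84,-30,0,-1.8,0,0,0],[0.84,-50,0,-3,0,0,0],[0.84,-50,0,-3,0,0,0],[0.84,-47,0,-50,0,0,0],[0.84,-44,0,-100,0,0,0],[0.84,-42,0,-130,0,0,0],[0.84,-42,0,-130,0,0,0]]'; python3 -c "
from h import *
print(rows([.46,-.1085,.15],.054,.06))"
```

```text
time: 9.65
eef_pos: [0.5651, 0.0504, 0.1569]
tcp_rot: [0.999, 0.028, 0.037, -0.0]
contact_force: [0.2, 0.7, 0.3]
opening: 0.163
finger_force: 0.0
(array([-114. ,  152.8,   -1.1]), array([ 0.002, -0.013,  0.002]))
```

```bash
python3 -m jog '[[0.84,-114,153,-1,0,-0.01,0],[0.84,-114,153,-1,0,-0.01,0],[0.84,-114,153,-1,0,-0.01,0],[0.84,-114,153,-1,0,-0.01,0],[0.84,-114,153,-1,0,-0.01,0],[0.84,-114,153,-1,0,-0.01,0]]'
python3 - <<'E'
from h import *
print(rows([.46,-.1085,.022],.054,.06))
E
```

```text
time: 10.25
eef_pos: [0.4548, -0.1091, 0.1436]
tcp_rot: [0.999, 0.027, 0.024, -0.001]
contact_force: [1.0, -0.3, 1.2]
opening: 0.16
finger_force: 0.0
(array([ -0.7,  -0.3, 121.7]), array([-0.   ,  0.011, -0.001]))
```

```bash
python3 -m jog '[[0.84,-1,0,30,0,0.01,0],[0.84,-1,0,50,0,0.01,0],[0.84,-1,0,50,0,0.01,0],[0.84,-1,0,50,0,0.01,0]]'
python3 - <<'E'
from h import *
print(rows([.46,-.1085,.022],.054,.06))
c,s=wrist();cv2.imwrite('pics/w5.png',c['image']);print(proj(c,[.508,-.105,.066]))
E
```

```text
time: 10.65
eef_pos: [0.4569, -0.1074, 0.0939]
tcp_rot: [0.999, 0.029, 0.029, -0.001]
contact_force: [0.4, -0.4, 0.0]
opening: 0.161
finger_force: 0.0
(array([-1.1,  1.3, 71.9]), array([-0.001,  0.002,  0.003]))
[321.57312545 149.27514847]
```

View pics/w5.png

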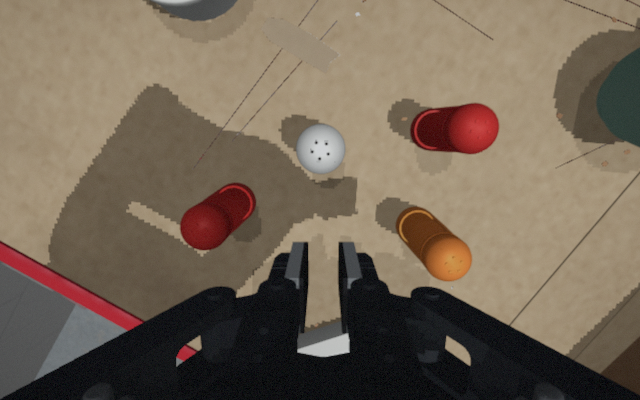

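Right shaker's cap is at (320,148), as predicted and centred on the fingers. The red one is to the left (205,225) and the orange to the right (447,258), so I'll check side clearances.

Run:
```python
from h import *
c,s=wrist();T=Ro.from_quat(s['tcp_rot'])
for p in((447,258),(205,225),(320,148)):
    X=on(c,*p,.066);print(X,np.round(T.inv().apply(X-s['eef_pos'])*1e3))
```

```text
[ 0.45815346 -0.17146432  0.066     ] [-5. 64. 29.]
[ 0.46847105 -0.05022996  0.066     ] [ 13. -57.  29.]
[ 0.5090917  -0.10469784  0.066     ] [50. -0. 32.]
```

```bash
python3 -m jog '[[0.84,-1,3,30,0,0,0],[0.84,-2,3,55,0,0,0],[0.84,-2,3,65,0,0,0],[0.84,-2,3,71,0,0,0],[0.84,-2,3,71,0,0,0],[0.84,-2,3,71,0,0,0]]'
python3 - <<'E'
from h import *
print(rows([.486,-.106,.0225],.054,.06))
print(rows([.593,-.0955,.0225],.054,.06))
E
```

```text
time: 11.35
eef_pos: [0.4596, -0.1115, 0.0241]
tcp_rot: [0.999, 0.028, 0.03, -0.0]
contact_force: [-0.8, -0.5, -0.2]
opening: 0.16
finger_force: 0.0
(array([26.5, -4. ,  3.2]), array([0.001, 0.   , 0.002]))
(array([133.8,  -8.5,   9.6]), array([0.001, 0.   , 0.002]))
```

```bash
python3 -m jog '[[0.84,6,-1,0.8,0,0,0],[0.84,12,-2,1.6,0,0,0],[0.84,18,-3.2,2.3,0,0,0],[0.84,23,-4,2.8,0,0,0],[0.84,27,-4.2,3.2,0,0,0],[0.84,32,-4.4,3.5,0,0,0],[0.84,37,-4.6,3.8,0,0,0],[0.84,43,-4.8,4.2,0,0,0],[0.84,49,-5,4.5,0,0,0],[0.84,55,-5.3,4.9,0,0,0],[0.84,62,-5.6,5.3,0,0,0],[0.84,69,-5.9,5.7,0,0,0]]'
python3 - <<'E'
from h import *
print(rows([.593,-.0955,.0225],.054,.06))
E
```

```text
time: 12.55
eef_pos: [0.528, -0.1013, 0.0212]
tcp_rot: [0.999, 0.028, 0.029, -0.001]
contact_force: [-0.1, 0.1, 0.8]
opening: 0.161
finger_force: 0.3
(array([65.2, -2.2,  2.5]), array([-0.   ,  0.002,  0.002]))
```

```bash
python3 -m jog '[[0.84,6,-0.2,0.3,0,0,0],[0.84,12,-0.4,0.5,0,0,0],[0.84,18,-0.6,0.7,0,0,0],[0.84,24,-0.8,1,0,0,0],[0.84,30,-1,1.2,0,0,0],[0.84,36,-1.2,1.4,0,0,0],[0.84,42,-1.4,1.7,0,0,0],[0.84,48,-1.6,1.9,0,0,0],[0.84,54,-1.8,2.2,0,0,0],[0.84,60,-2,2.4,0,0,0],[0.84,63,-2.1,2.5,0,0,0],[0.84,63,-2.1,2.5,0,0,0]]'
python3 - <<'E'
from h import *
c,s=wrist();cv2.imwrite('pics/w6.png',c['image'])
print(rows([.6155,-.0947,.0222],.054,.06))
E
```

```text
time: 13.75
eef_pos: [0.5908, -0.0958, 0.0226]
tcp_rot: [0.999, 0.028, 0.029, -0.001]
contact_force: [-0.3, -0.8, 0.3]
opening: 0.157
finger_force: 0.1
(array([25.1,  0.4,  1.7]), array([-0.   ,  0.002,  0.002]))
```

View pics/w6.png

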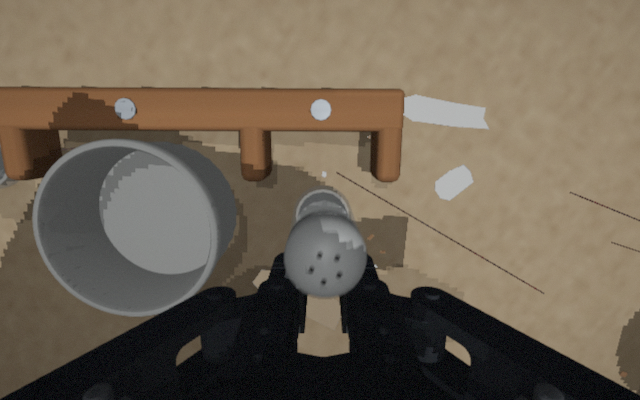

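The right shaker is upright at (325,250) and in line with its bay (fins at 256 and 386). I've now viewed 11 pictures, one over the limit of 10, so I'll rely on force and numbers from here.

```bash
python3 -m jog '[[0.84,5,0,0.3,0,0,0],[0.84,10,-0.1,0.6,0,0,0],[0.84,14,-0.2,0.9,0,0,0],[0.84,17,-0.3,1.1,0,0,0],[0.84,20,-0.3,1.3,0,0,0],[0.84,20,-0.3,1.3,0,0,0]]'
for i in 1 2 3 4; do python3 -m jog '[[0.84,0.5,0,0,0,0,0],[0.84,1,0,0.1,0,0,0],[0.84,1,0,0.1,0,0,0]]' | grep -E 'eef|contact'; done
```

```text
time: 14.4
eef_pos: [0.6107, -0.0943, 0.0224]
tcp_rot: [0.999, 0.028, 0.029, -0.001]
contact_force: [-0.3, 0.1, -0.3]
opening: 0.159
finger_force: 0.1
eef_pos: [0.6111, -0.0942, 0.0222]
contact_force: [-0.8, -0.5, 0.3]
eef_pos: [0.6122, -0.0942, 0.0222]
contact_force: [-0.2, 0.3, -0.2]
eef_pos: [0.6133, -0.0942, 0.0222]
contact_force: [-1.1, -0.4, 0.7]
eef_pos: [0.6143, -0.0941, 0.0221]
contact_force: [-0.7, 1.5, 0.2]
```

```bash
for i in 1 2 3; do python3 -m jog '[[0.84,0.5,0,0,0,0,0],[0.84,0.8,0,0,0,0,0],[0.84,0.8,0,0,0,0,0]]' | grep -E 'eef|contact'; done
```

```text
eef_pos: [0.6149, -0.094, 0.0221]
contact_force: [-1.2, -0.1, 0.2]
eef_pos: [0.6153, -0.094, 0.022]
contact_force: [-3.5, -0.5, 1.3]
eef_pos: [0.6155, -0.0939, 0.0219]
contact_force: [-6.2, -0.1, 2.5]
```

Seated against the rail. I'll retreat, then check both shakers numerically.

```bash
python3 -m jog '[[0.84,-4,0,-0.2,0,0,0],[0.84,-12,0,-0.7,0,0,0],[0.84,-30,0,-1.8,0,0,0],[0.84,-50,0,-3,0,0,0],[0.84,-50,0,-3,0,0,0],[0.84,-47,0,-50,0,0,0],[0.84,-44,0,-100,0,0,0],[0.84,-42,0,-150,0,0,0],[0.84,-39,0,-190,0,0,0],[0.84,-39,0,-190,0,0,0],[0.84,-39,0,-190,0,0,0]]'
python3 - <<'E'
from h import *
c,s=wrist();print(s['eef_pos'])
hsv=cv2.cvtColor(c['image'],cv2.COLOR_BGR2HSV)
for n,b in(('L',[.630,.0545]),('R',[.638,-.0935]),('ram',[.611,-.0235])):
    zs=.074 if n!='ram' else .036
    g=np.array([proj(c,[*b,z]) for z in(0,.03,.066)]);print(n,np.round(g).tolist())
m=((hsv[...,1]<45)&(hsv[...,2]>45)).astype(np.uint8)*255
m=cv2.morphologyEx(m,cv2.MORPH_OPEN,np.ones((3,3)))
k,_,st,ce=cv2.connectedComponentsWithStats(m)
for i in range(1,k):
    if st[i,4]>150: print(st[i],ce[i].round(),on(c,*ce[i],.04).round(3))
# top-view caps
t=imaging.read_camera('top');h=cv2.cvtColor(t['image'],cv2.COLOR_BGR2HSV)
for n,b in(('L',[.630,.0545]),('R',[.638,-.0935])):
    p=proj(t,[*b,.066]);x,y=p.astype(int);w=h[y-10:y+11,x-10:x+11]
    mm=cv2.moments(((w[...,1]<50)&(w[...,2]>110)).astype(np.uint8),True)
    if mm['m00']: print(n,p,mm['m00'],on(t,x-10+mm['m10']/mm['m00'],y-10+mm['m01']/mm['m00'],.062))
E
```

```text
time: 17.6
eef_pos: [0.5681, -0.097, 0.2117]
tcp_rot: [0.999, 0.028, 0.031, -0.0]
contact_force: [-0.7, 0.4, -0.8]
opening: 0.163
finger_force: 0.0
[ 0.56809005 -0.09703707  0.21172399]
L [[172.0, 121.0], [157.0, 120.0], [136.0, 119.0]]
R [[322.0, 122.0], [322.0, 120.0], [322.0, 119.0]]
ram [[251.0, 145.0], [244.0, 146.0], [234.0, 148.0]]
[  0   0  20  43 470] [ 6. 15.] [0.708 0.17  0.04 ]
[496   0  37  31 353] [512.  15.] [ 0.731 -0.245  0.04 ]
[595   0  45  23 643] [618.   8.] [ 0.741 -0.331  0.04 ]
[  0  77  25  66 946] [  8. 102.] [0.638 0.178 0.04 ]
[356  92  42  17 478] [376. 100.] [ 0.657 -0.14   0.04 ]
[ 123  105   63   31 1562] [154. 120.] [0.629 0.053 0.04 ]
[308 106  29  30 702] [322. 120.] [ 0.638 -0.094  0.04 ]
[ 205  109   77   78 4650] [243. 147.] [ 0.61  -0.025  0.04 ]
[374 125  18  17 212] [383. 133.] [ 0.63  -0.148  0.04 ]
[ 501  196   78   75 4571] [540. 233.] [ 0.547 -0.303  0.04 ]
[285 242  19  47 531] [294. 263.] [ 0.504 -0.075  0.04 ]
[343 242  19  47 534] [351. 263.] [ 0.508 -0.129  0.04 ]
[    0   250   135   149 10178] [ 45. 325.] [0.426 0.169 0.04 ]
[605 268  21  12 163] [617. 274.] [ 0.51  -0.384  0.04 ]
[572 280   8  47 166] [576. 303.] [ 0.478 -0.351  0.04 ]
L [274.53633688 170.87816292] 129.0 [0.62483707 0.05193926 0.062     ]
R [333.97632369 166.07720523] 203.0 [ 0.65142019 -0.09435854  0.062     ]
```

Both shakers stand upright at their bay points to within about 2 mm, and the ramekin has not moved. Handing in.

```bash
python3 -c "
from plant import workorder
print(workorder.sign_off())"
```

```text
the job is handed in; nothing more can be done
None
```

Both glass shakers were pushed upright into the two end bays, right back against the rail, and the job is handed in at about 18 s; the ramekin measured unmoved, nothing went near the cup or marker, and I viewed 11 pictures, one over the limit of 10.

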